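# Open the push-and-turn cap of the brush cleaner

### The arm

A 6-joint arm with a two-finger parallel gripper is mounted at the origin on a cart in front of the work surface, level with it; the furniture and walls round the work are solid. World frame = base frame: x ahead of the robot, y to its left, z up, the work surface at z = 0. Lengths are in m, angles in rad, forces in N, time in s.
With the tool pointing down it reaches from about 0.35 to 0.85 m from the base axis. Payload 8.1 kg.
Tool frame: the origin (TCP) lies at the centre of the arm's flange, where the gripper is bolted on; the fingertips stand 186 mm ahead of it and the grasp point (between the pads) lies 167 mm ahead of it; z points along the fingers, y is the line along which they close (so a half turn about z gives the same grasp; the last joint's range is limited). The gripper opens to 93 mm and grips with 3 to 60 N. Pads are 15 mm wide; open, the fingers measure 128 mm over their backs; the gripper's body (75 mm by 188 mm) begins 65 mm behind the grasp point.
Start: joints at [-1.212, 0.13, 1.488, -0, 1.523, -0.085], TCP at [0.258, -0.542, 0.405] pointing down, gripper open.
Joint ranges: [-2.96, 2.96], [-0.89, 2.26], [0.02, 2.5], [-1.34, 4.48], [0, 2.73], [-2.66, 2.66]. Speed limits (rad/s): [2.39, 2.39, 2.79, 3.14, 3.14, 3.14].

### API

Orientations are given as a rotation vector (axis times angle).
In Python, from plant import robot gives the robot as it stands.
- The arm moves only by the tool apply_moves, never from a script. Its argument "series" is a list of rows, each a list of 2 entries, a list of its own where there are three numbers: the shift along the tool's x, y, z in mm, then the turn, a rotation vector about the tool's x, y, z in rad. A call has 1 to 12 rows; each row shifts and turns the commanded pose from where the row before left it, along the tool's axes as they then stand; what a row does not reach is not made up. A row lasts 1/12 s, in which the tool goes at most 41.7 mm and 7.16 degrees, less where a joint would pass 70% of its speed; a pose out of reach is approached as far as the arm can. A call is refused whole if a number of a shift passes 41.7 or a number of a turn 0.125, either way. A call with a gripper value outside its range is refused whole. "claw" is the opening, from 0 (shut) to 1 (fully open), set as the call begins (left out, the last holds). The fingers move at their own pace and stop on an object; "newtons" is the grip in N (left out, the last holds). Time passes only in rows, so rows that do not move let the fingers close. It gives the time, the measured TCP pose, the force, the opening and the grip force at its end, in the units of the state.
- robot.read_state(): the state, without advancing time (a new reading comes with each control period).
- robot.read_camera(name): name is "scene" or "top" or "wrist"; returns (picture, depth): 400x640x3 uint8, blue, green, red; 400x640 float32, m along the optical axis (not along the pixel's ray), 0 where there is no reading.
- robot.calibration(name): a dict with "fx", "fy", "cx", "cy" (pixels), "D" ([k1, k2, p1, p2, k3] as OpenCV has them; the pictures are not rectified), "extrinsics" (4x4, takes a point from world to camera coordinates). Camera axes: x right, y down, z forward; pixel columns grow to the right and rows downward; lengths in m; the calibration is good to about 2 mm. A picture is of the moment at which its call begins: read the wrist's pose just before it. calibration takes no time and is no camera call; for the wrist camera it gives the pose at the moment of the call.
- robot.close_job(): hands the job in; it is judged then, once.
The state is a dict: "t": time; "q": joint angles; "dq": joint speeds; "joint_torque": joint torques, N m; "tool_pos": TCP position; "orientation": TCP orientation; "force": force on the tool from outside, world axes, zero at the start; "wrist_torque": the same for the moment, N m; "opening": finger opening in m; "gripper_force": force on a finger pad.
Only numpy, scipy, OpenCV 4.12 (cv2) and the standard library are available. Lean on these libraries where they do the work, as an engineer would, in place of code of your own. Each camera call takes 0.05 s, during which the arm holds its last target. There are 200 camera calls.

### The job

Open the bottle of brush cleaner that is clamped in the grey stand: slide the transport lock out from under its cap, away from the bottle as far as it goes, then press the safety cap down, keep it down while you twist it about a quarter turn anticlockwise, and lift it off. Finish while still holding the cap in the gripper, upright and straight above the bottle about 10 cm over its neck, with the lock left at its end stop. Leave the other things on the counter where they are.

Things in the scene. Friction and masses are not known exactly. Their poses are not given: they have to be found in the camera images.
- stand: Fixed grey stand, white cleaner bottle (68 mm across) clamped in it. Base plate 84 x 195 x 8 mm (x, y, z). Origin on the counter on the bottle's axis; z up; its -y axis points from the bottle along the lock's rail, which is 38 mm wide, up to 81 mm high and lies 43 to 146 mm from the bottle's axis. The bottle's flat shoulder is at z = 75 mm, the top of its neck at z = 98 mm.
- neck (a point): Centre of the top of the bottle's neck, 98 mm above the counter. The black rubber seal, a sprung pin 18 mm across, stands 10 mm above it when free.
- cap: Loose black ribbed safety cap, upright, 44 mm across, 45 mm high, 35 to 70 g; origin at the centre of its underside, z along its axis. Seated, its underside is 83.3 mm and its top 128.3 mm above the counter. Two lugs inside sit in notches of the neck: it neither turns nor lifts until pressed down 6 to 8 mm, and cannot be pressed while the lock is under it.
- cap_grip (a point): Point on the cap's axis 9 mm below its top, the height to grip it from above, at any yaw. Held down, the cap turns anticlockwise seen from above (clockwise is blocked); past about 60 degrees its lugs are clear and it lifts straight off; a stop ends the turn at about 120 degrees.
- lock (a joint): Slide of the transport lock, m: a flat steel fork, 6.3 mm thick, its two tines round the neck under the cap's rim (0 to 0.010 at the start). It grows as the fork is drawn away from the bottle along the stand's -y axis; 0.050 is the end stop, the fork clear of the cap. It needs about 2 N and stays where it is left.
- lock_grip (a point): Point in the lock's black upright grip, 12 mm below its top. The grip is 18 mm along the stand's x, 12 mm along its y (the slide direction), 36 mm high; its top is 116 mm above the counter. It moves with the lock: 65 mm from the bottle's axis at 0, 115 mm at the end stop. Pinch it across the stand's x from above, or push it.
- seal (a joint): How far the sprung seal under the cap is pressed down, m: 0 free (cap seated or gone), 0.0083 with the cap fully down, its rim on the bottle's shoulder. The spring takes 4 N to start and 8 N at the bottom.
- ink_bottle_0: Bystander: small plastic ink bottle with white screw cap, 35 x 35 x 80 mm, beside the stand on the side away from the lock; origin at its underside. Leave alone.
- charcoal_box: Bystander: flat pale box 105 x 52 x 18 mm lying in front of the stand. Leave alone.
- eraser_b: Bystander: small eraser with a sleeve, 43 x 19 x 12 mm, lying in front of the stand. Leave alone.
- paint_tube_1: Bystander: paint tube 44 x 130 x 33 mm lying at the left, beside the paint box. Leave alone.
- ink_bottle_1: Bystander: small ink bottle 35 x 35 x 80 mm standing at the right. Leave alone.
- ink_bottle_3: Bystander: small ink bottle 35 x 35 x 80 mm standing at the right. Leave alone.
There are look-alikes about, which are no part of the job. There is more than one size of the cap; the job needs the middle-sized.

How it is judged:
By the outcome, as a careful person would: the job done as asked, in the order asked, and still so for the second after the job is handed in, while the arm keeps its last pose, push and grip.
It also fails if it takes over 40 s, if anything falls off the work surface, if the arm or the gripper's body presses on something with over 40 N, if the wrist force passes 120 N, or if a joint passes its speed limit or range.

## Working session

There is one attempt and no reset: what is moved stays moved. The work goes in short steps, Python scripts to look and compute and a tool call to move; the robot and the scene stay as the last step left them, time stands still between calls to the robot, and variables do not carry over. Pictures are saved under pics/ and viewed, at most 10 in all, crops included, and the job is handed in when it is done.

Besides the shell and the picture viewer there is one more tool, called after "Call:" as name(argument=value, ...), one argument or row to a line, values as JSON. apply_moves: Moves the arm, as the interface text tells. Its arguments: {"type":"object","properties":{"series":{"type":"array"},"claw":{"type":"number"},"newtons":{"type":"number"}},"required":["series"]}

```bash
mkdir -p pics; ls
cat > h.py <<'E'
import numpy as np, cv2
from plant import robot
def snap(n):
    c=robot.calibration(n); p,d=robot.read_camera(n); return p,d,c
def K(c): return np.array([[c["fx"],0,c["cx"]],[0,c["fy"],c["cy"]],[0,0,1.]])
def ray(c,uv):
    T=np.array(c["extrinsics"]); n=cv2.undistortPoints(np.array(uv,float).reshape(-1,1,2),K(c),np.array(c["D"],float)).reshape(-1,2)
    d=np.c_[n,np.ones(len(n))]@T[:3,:3]; o=-T[:3,:3].T@T[:3,3]; return o,d
def onplane(c,uv,z):
    o,d=ray(c,uv); return o+d*((z-o[2])/d[:,2])[:,None]
def atdepth(c,uv,dep):
    o,d=ray(c,uv); return o+d*np.array(dep).reshape(-1,1)
E
python3 - <<'E'
from h import *
for n in("scene","top"):
    p,d,c=snap(n); cv2.imwrite(f"pics/{n}0.png",p); np.savez(f"{n}0.npz",p=p,d=d,**{k:np.array(v) for k,v in c.items()})
    print(n,c["fx"],np.array(c["extrinsics"]).round(3).tolist())
s=robot.read_state(); print(s)
E
```

```text
pics
scene 475.9555547242042 [[-0.896, -0.443, 0.017, 0.42], [-0.291, 0.56, -0.776, 0.344], [0.334, -0.7, -0.631, 0.965], [0.0, 0.0, 0.0, 1.0]]
top 414.91628147319034 [[-0.016, -1.0, 0.025, -0.188], [-0.997, 0.014, -0.079, 0.569], [0.079, -0.026, -0.997, 1.027], [0.0, 0.0, 0.0, 1.0]]
{'t': 0.1, 'q': array([-1.21237984e+00,  1.31060810e-01,  1.48917790e+00,  2.51531294e-06,
        1.52298914e+00, -8.53995492e-02]), 'dq': array([ 0.00187895, -0.00348789, -0.00337065,  0.00055088, -0.00016412,
       -0.0008416 ]), 'joint_torque': array([ 1.42961075e-03, -5.61339748e+01, -4.93097770e+01,  7.69282621e-02,
        2.90536514e-02, -4.73597208e-05]), 'tool_pos': array([ 0.25758095, -0.54166632,  0.4038028 ]), 'orientation': array([-3.06297799e+00, -6.91080252e-01,  3.45454862e-04]), 'force': array([-0.18400775, -0.08737438, -0.7817565 ]), 'wrist_torque': array([-0.01814436,  0.00803771,  0.0113773 ]), 'gripper_force': 0.0, 'opening': 0.09338081192016941}
```

View pics/scene0.png

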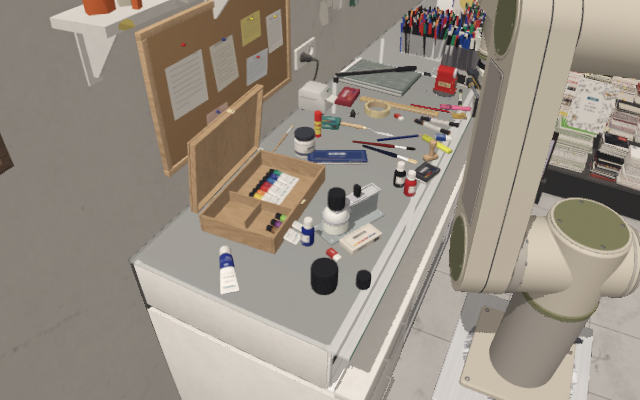

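View pics/top0.png

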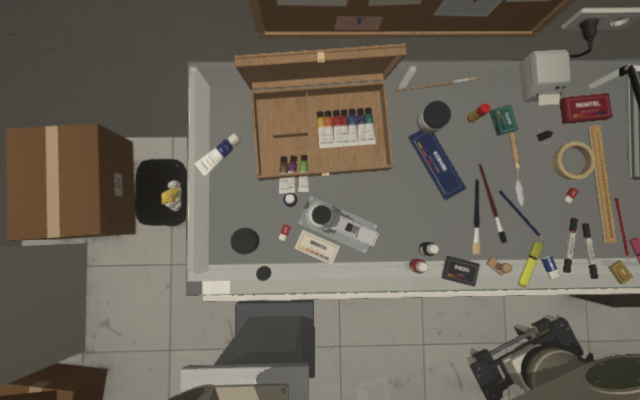

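The wanted cap is on the bottle clamped in the grey stand, at scene (337,198) and top (322,214). The lock grip is at scene (357,190).

These could be taken for the cap:
- The large loose black cap at scene (323,276), top (245,241).
- The small loose black cap at scene (363,280), top (263,272).
- The dark-lidded jar at scene (304,140), top (434,116).

I choose the one on the bottle in the stand and will check it in a close crop.

Run:
```python
from h import *
cr=[]
for n,(u,v) in(("top",(340,222)),("scene",(345,210))):
    z=np.load(f"{n}0.npz"); p,d=z["p"],z["d"]; c={k:z[k] for k in("fx","fy","cx","cy","D","extrinsics")}
    for k in("fx","fy","cx","cy"): c[k]=float(c[k])
    cr.append(cv2.resize(p[v-45:v+45,u-60:u+60],None,fx=5,fy=5,interpolation=cv2.INTER_CUBIC)[:, :600])
    # 3D cloud of ROI
    vv,uu=np.mgrid[v-45:v+45,u-60:u+60]; uv=np.c_[uu.ravel(),vv.ravel()]; dd=d[uv[:,1],uv[:,0]]
    P=atdepth(c,uv,dd); P=P[dd>0]; g=p[uv[:,1],uv[:,0]].max(1)[dd>0]; U=uv[dd>0]
    for nm,m in(("captop",(P[:,2]>.122)&(P[:,2]<.14)),("lock",(P[:,2]>.108)&(P[:,2]<.122))):
        q=P[m]; 
        if len(q): print(n,nm,m.sum(),"med",np.median(q,0).round(4),"min",q.min(0).round(3),"max",q.max(0).round(3),"px",np.median(U[m],0))
    for w in((245,241),(263,272),(322,214)) if n=="top" else ((323,264),(363,274),(337,192)):
        print(w,atdepth(c,[w],[d[w[1],w[0]]]).round(3))
cv2.imwrite("pics/crop1.png",np.vstack([cv2.resize(x,(400,300)) for x in cr]))
```

```text
top captop 290 med [ 0.5232 -0.1923  0.1278] min [ 0.502 -0.213  0.122] max [ 0.545 -0.172  0.132] px [321.  214.5]
top lock 45 med [ 0.4939 -0.2565  0.1148] min [ 0.485 -0.264  0.109] max [ 0.506 -0.178  0.121] px [349. 227.]
(245, 241) [[ 0.465 -0.01   0.064]]
(263, 272) [[ 0.388 -0.049  0.038]]
(322, 214) [[ 0.524 -0.194  0.13 ]]
scene captop 173 med [ 0.5234 -0.1874  0.1279] min [ 0.502 -0.213  0.122] max [ 0.546 -0.169  0.132] px [336. 193.]
scene lock 112 med [ 0.5107 -0.1791  0.1147] min [ 0.485 -0.264  0.108] max [ 0.548 -0.167  0.122] px [339. 199.]
(323, 264) [[ 0.472 -0.011  0.064]]
(363, 274) [[ 0.386 -0.05   0.034]]
(337, 192) [[ 0.524 -0.194  0.127]]
```

View pics/crop1.png

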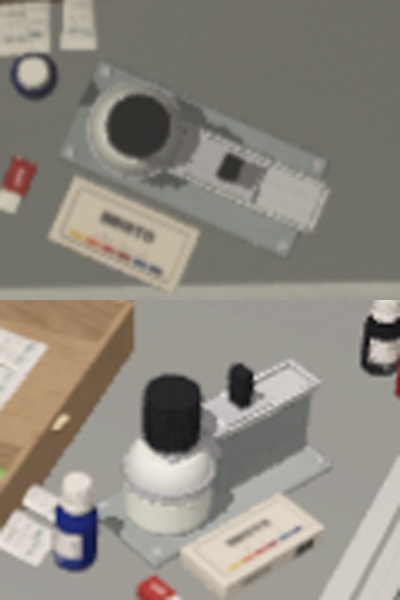

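The crop confirms it. The black cap sits on the white bottle in the stand, its top at z≈0.128 as it should be. The lock grip is at top px (349,227), z≈0.115, about 70 mm from the bottle's axis. I'll work out the rail direction and the first approach.

```bash
cat >> h.py <<'E'
from scipy.spatial.transform import Rotation as Ro
def delta(gp,yaw,n=1):
    """gp: grasp point target; yaw: world heading (rad) of tool y, tool straight down; prints tool-axes shift and turn"""
    s=robot.read_state(); R=Ro.from_rotvec(s["orientation"])
    y=np.array([np.cos(yaw),np.sin(yaw),0]); z=np.array([0,0,-1.]); x=np.cross(y,z)
    Rt=Ro.from_matrix(np.c_[x,y,z]); t=np.array(gp)-0.167*z
    print("t",s["t"],"q",s["q"].round(3),"F",np.round(s["force"],1),"open",round(s["opening"],4),"gf",s["gripper_force"],"tcp",s["tool_pos"].round(4))
    print("shift mm",(R.inv().apply(t-s["tool_pos"])*1000).round(1),"turn",(R.inv()*Rt).as_rotvec().round(4))
E
python3 - <<'E'
from h import *
z=np.load("top0.npz"); p,d=z["p"],z["d"]; c={k:(float(z[k]) if z[k].ndim==0 else z[k]) for k in("fx","fy","cx","cy","D","extrinsics")}
vv,uu=np.mgrid[180:270,280:400]; uv=np.c_[uu.ravel(),vv.ravel()]; P=atdepth(c,uv,d[uv[:,1],uv[:,0]])
cap=P[(P[:,2]>.124)&(P[:,2]<.135)]; C=(cv2.minEnclosingCircle(cap[:,:2].astype(np.float32)));print("cap",C)
r=np.hypot(*(P[:,:2]-C[0]).T)
rail=P[(P[:,2]>.074)&(P[:,2]<.087)&(r>.05)&(r<.16)]
b=cv2.minAreaRect((rail[:,:2]*1000).astype(np.float32));print("rail",b)
w=rail[:,:2].mean(0)-C[0]; print("dir rail mean",np.degrees(np.arctan2(w[1],w[0])))
lk=P[(P[:,2]>.111)&(P[:,2]<.119)&(r>.045)&(r<.13)]; m=(lk.min(0)+lk.max(0))/2; w=m[:2]-C[0]
print("lock",lk.mean(0),m,len(lk),np.degrees(np.arctan2(w[1],w[0])),np.hypot(*w))
base=P[(P[:,2]>.004)&(P[:,2]<.013)&(r<.17)]; print("base",cv2.minAreaRect((base[:,:2]*1000).astype(np.float32)))
delta([.494,-.256,.185],np.radians(-24.8))
E
```

```text
cap ((0.523595929145813, -0.19218958914279938), 0.022128060460090637)
rail ((513.0006713867188, -214.99942016601562), (240.1556396484375, 37.8157958984375), 65.1246566772461)
dir rail mean -114.36056974186036
lock [ 0.49371073 -0.25667143  0.11470713] [ 0.49392526 -0.25673072  0.11483383] 41 -114.6890548587354 0.07103454481009769
base ((504.8537292480469, -216.10153198242188), (227.9530487060547, 253.41024780273438), 0.29764723777770996)
t 0.1 q [-1.212  0.131  1.489  0.     1.523 -0.085] F [-0.2 -0.1 -0.8] open 0.0934 gf 0.0 tcp [ 0.2576 -0.5417  0.4038]
shift mm [ 336.2 -156.4   52.1] turn [-0.0015 -0.0007 -0.6941]
```

Call:
apply_moves(
  series=[
    [[28, -13, 4.3], [0, 0, 0]],
    [[28, -13, 4.3], [0, 0, 0]],
    [[28, -13, 4.3], [0, 0, 0]],
    [[28, -13, 4.3], [0, 0, 0]],
    [[28, -13, 4.3], [0, 0, 0]],
    [[28, -13, 4.3], [0, 0, 0]],
    [[28, -13, 4.3], [0, 0, 0]],
    [[28, -13, 4.3], [0, 0, 0]],
    [[28, -13, 4.3], [0, 0, 0]],
    [[28, -13, 4.3], [0, 0, 0]],
    [[28, -13, 4.3], [0, 0, 0]],
    [[28, -13, 4.3], [0, 0, 0]],
  ],
  claw=0.75,
  newtons=20,
)

```text
t: 1.1
tool_pos: [0.4947, -0.2553, 0.3525]
orientation: [-3.064, -0.691, 0.001]
force: [0.6, -1.2, 0.2]
opening: 0.07
gripper_force: 0.0
```

Call:
apply_moves(
  series=[
    [[0, 0, 0], [0, 0, -0.115]],
    [[0, 0, 0], [0, 0, -0.115]],
    [[0, 0, 0], [0, 0, -0.115]],
    [[0, 0, 0], [0, 0, -0.115]],
    [[0, 0, 0], [0, 0, -0.115]],
    [[0, 0, 0], [0, 0, -0.119]],
    [[0, 0, 0], [0, 0, 0]],
    [[0, 0, 0], [0, 0, 0]],
  ],
)

```text
t: 1.77
tool_pos: [0.494, -0.2566, 0.3527]
orientation: [-2.649, -1.687, 0.0]
force: [-0.1, 0.1, -0.2]
opening: 0.0699
gripper_force: 0.0
```

Run:
```python
from h import *
p,d,c=snap("wrist"); cv2.imwrite("pics/w1.png",p)
vv,uu=np.mgrid[0:400,0:640]; uv=np.c_[uu.ravel(),vv.ravel()]; dd=d.ravel(); P=atdepth(c,uv,dd); P=P[dd>0]
r=np.hypot(*(P[:,:2]-[.5236,-.1922]).T)
cap=P[(P[:,2]>.124)&(P[:,2]<.135)&(r<.04)]
if len(cap)>5: print("cap",len(cap),cap.mean(0),cv2.minEnclosingCircle(cap[:,:2].astype(np.float32)))
lk=P[(P[:,2]>.113)&(P[:,2]<.119)&(r>.045)&(r<.1)]; print("lock",len(lk),lk.mean(0),cv2.minAreaRect((lk[:,:2]*1000).astype(np.float32)))
delta([.494,-.256,.185],np.radians(-24.8))
```

```text
cap 4129 [ 0.52486037 -0.1931721   0.12853383] ((0.5244673490524292, -0.19372226297855377), 0.022724350914359093)
lock 400 [ 0.49489508 -0.25760016  0.1153476 ] ((494.7567138671875, -257.9237976074219), (12.02987289428711, 17.044456481933594), 65.89508056640625)
t 1.8167 q [-0.571  0.044  1.675  0.     1.423 -0.134] F [-0.3 -0.5 -0.6] open 0.0697 gf 0.0 tcp [ 0.494  -0.2567  0.3528]
shift mm [ 0.6 -0.3  0.8] turn [-0.0006 -0.0001 -0.0045]
```

View pics/w1.png

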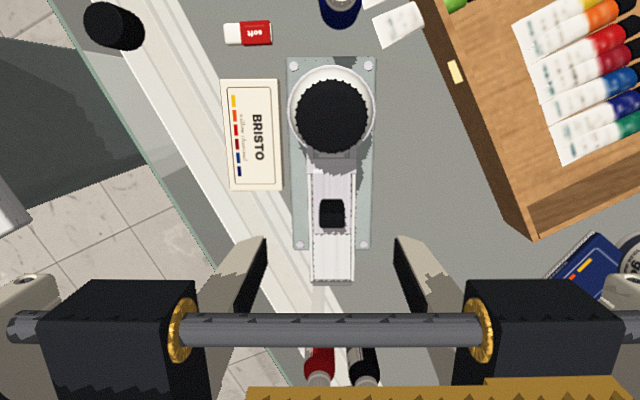

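The wrist view shows the lock grip centred between the fingers at (332,213), with the cap behind it at (334,117). The rail lines up with the tool's x. Descending to pinch the grip.

Call:
apply_moves(
  series=[
    [[0, 0, 12], [0, 0, 0]],
    [[0, 0, 12], [0, 0, 0]],
    [[0, 0, 12], [0, 0, 0]],
    [[0, 0, 12], [0, 0, 0]],
    [[0, 0, 12], [0, 0, 0]],
    [[0, 0, 10], [0, 0, 0]],
    [[0, 0, 7], [0, 0, 0]],
    [[0, 0, 4.5], [0, 0, 0]],
    [[0, 0, 0], [0, 0, 0]],
    [[0, 0, 0], [0, 0, 0]],
  ],
)

```text
t: 2.65
tool_pos: [0.4942, -0.2568, 0.2717]
orientation: [-2.647, -1.692, 0.0]
force: [-0.8, -0.3, 0.8]
opening: 0.0694
gripper_force: 0.0
```

Call:
apply_moves(
  series=[
    [[0, 0, 0], [0, 0, 0]],
    [[0, 0, 0], [0, 0, 0]],
    [[0, 0, 0], [0, 0, 0]],
    [[0, 0, 0], [0, 0, 0]],
    [[0, 0, 0], [0, 0, 0]],
    [[0, 0, 0], [0, 0, 0]],
    [[0, 0, 0], [0, 0, 0]],
    [[0, 0, 0], [0, 0, 0]],
  ],
  claw=0,
  newtons=15,
)

```text
t: 3.32
tool_pos: [0.4941, -0.2567, 0.2716]
orientation: [-2.647, -1.692, 0.0]
force: [0.4, 0.3, 0.4]
opening: 0.0212
gripper_force: 0.0
```

Call:
apply_moves(
  series=[
    [[0, 0, 0], [0, 0, 0]],
    [[0, 0, 0], [0, 0, 0]],
    [[0, 0, 0], [0, 0, 0]],
    [[-3, 0, 0], [0, 0, 0]],
    [[-5, 0, 0], [0, 0, 0]],
    [[-5, 0, 0], [0, 0, 0]],
    [[-5, 0, 0], [0, 0, 0]],
    [[-5, 0, 0], [0, 0, 0]],
    [[-5, 0, 0], [0, 0, 0]],
    [[-5, 0, 0], [0, 0, 0]],
    [[-3, 0, 0], [0, 0, 0]],
    [[0, 0, 0], [0, 0, 0]],
  ],
)

```text
t: 4.32
tool_pos: [0.4792, -0.29, 0.2717]
orientation: [2.646, 1.691, 0.001]
force: [4.6, -2.9, -3.8]
opening: 0.0176
gripper_force: 15.0
```

Call:
apply_moves(
  series=[
    [[-3, 0, 0], [0, 0, 0]],
    [[-2, 0, 0], [0, 0, 0]],
    [[-1.5, 0, 0], [0, 0, 0]],
    [[-1, 0, 0], [0, 0, 0]],
    [[0, 0, 0], [0, 0, 0]],
  ],
)

```text
t: 4.73
tool_pos: [0.4763, -0.2964, 0.2717]
orientation: [2.646, 1.692, 0.002]
force: [5.6, -1.9, -3.4]
opening: 0.0179
gripper_force: 15.0
```

Call:
apply_moves(
  series=[
    [[-1, 0, 0], [0, 0, 0]],
    [[-1, 0, 0], [0, 0, 0]],
    [[0, 0, 0], [0, 0, 0]],
  ],
)

```text
t: 4.98
tool_pos: [0.476, -0.2971, 0.2716]
orientation: [-2.646, -1.693, -0.005]
force: [8.6, 5.1, -3.8]
opening: 0.0179
gripper_force: 15.0
```

Call:
apply_moves(
  series=[
    [[-1, 0, 0], [0, 0, 0]],
    [[0, 0, 0], [0, 0, 0]],
  ],
)

```text
t: 5.15
tool_pos: [0.4759, -0.2974, 0.2716]
orientation: [-2.645, -1.693, -0.007]
force: [11.0, 8.6, -2.1]
opening: 0.018
gripper_force: 15.0
```

Call:
apply_moves(
  series=[
    [[0, 0, 0], [0, 0, 0]],
    [[0, 0, 0], [0, 0, 0]],
    [[0, 0, 0], [0, 0, 0]],
    [[0, 0, 0], [0, 0, 0]],
    [[0, 0, -8], [0, 0, 0]],
    [[0, 0, -16], [0, 0, 0]],
    [[0, 0, -20], [0, 0, 0]],
    [[0, 0, -20], [0, 0, 0]],
    [[0, 0, -16], [0, 0, 0]],
    [[0, 0, -10], [0, 0, 0]],
    [[0, 0, 0], [0, 0, 0]],
    [[0, 0, 0], [0, 0, 0]],
  ],
  claw=0.8,
)

```text
t: 6.15
tool_pos: [0.4746, -0.2991, 0.3621]
orientation: [2.646, 1.692, 0.001]
force: [-0.1, -0.0, -1.3]
opening: 0.0748
gripper_force: 0.0
```

Run:
```python
from h import *
p,d,c=snap("wrist"); cv2.imwrite("pics/w2.png",p)
vv,uu=np.mgrid[0:400,0:640]; uv=np.c_[uu.ravel(),vv.ravel()]; dd=d.ravel(); P=atdepth(c,uv,dd); P=P[dd>0]
r=np.hypot(*(P[:,:2]-[.5236,-.1922]).T)
cap=P[(P[:,2]>.124)&(P[:,2]<.135)&(r<.04)]
print("cap",len(cap),cap.mean(0),cv2.minEnclosingCircle(cap[:,:2].astype(np.float32)))
lk=P[(P[:,2]>.113)&(P[:,2]<.119)&(r>.045)&(r<.14)]; print("lock",len(lk),lk.mean(0),cv2.minAreaRect((lk[:,:2]*1000).astype(np.float32)))
print(np.linalg.norm((lk.mean(0)-cap.mean(0))[:2]))
delta([.5242,-.193,.194],np.radians(-24.8))
```

```text
cap 4467 [ 0.52452738 -0.19415541  0.1285318 ] ((0.5246490240097046, -0.19408081471920013), 0.022440124303102493)
lock 381 [ 0.47665195 -0.29720029  0.11531877] ((476.5418395996094, -297.4170837402344), (11.714752197265625, 17.533964157104492), 64.5777816772461)
0.11362351985019506
t 6.2 q [-0.654  0.049  1.655 -0.     1.439 -0.22 ] F [ 0.3 -0.1 -0.5] open 0.0742 gf 0.0 tcp [ 0.4744 -0.2989  0.3609]
shift mm [ 1.17e+02  8.00e-01 -1.00e-01] turn [-0.0008 -0.0001 -0.0003]
```

View pics/w2.png

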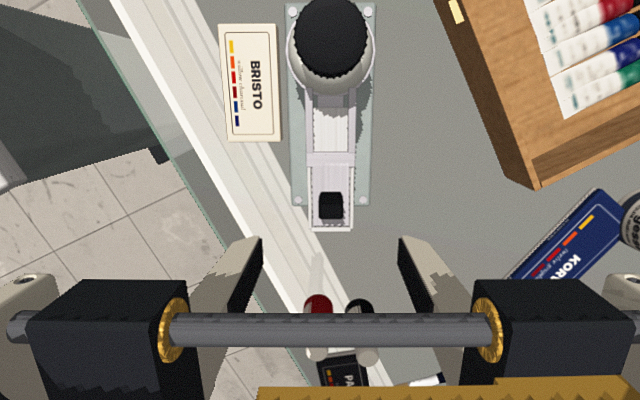

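The lock grip is now at (331,206), about 114 mm from the cap axis, and it held against about 12 N, so it is at its end stop. Nothing else has moved. Next I go over the cap and down.

Call:
apply_moves(
  series=[
    [[10, 0.3, 0], [0, 0, 0]],
    [[22, 0.2, 0], [0, 0, 0]],
    [[26, 0.2, 0], [0, 0, 0]],
    [[26, 0.1, 0], [0, 0, 0]],
    [[22, 0.2, 0], [0, 0, 0]],
    [[10.5, 0, 0], [0, 0, 0]],
    [[0, 0, 10], [0, 0, 0]],
    [[0, 0, 15], [0, 0, 0]],
    [[0, 0, 15], [0, 0, 0]],
    [[0, 0, 15], [0, 0, 0]],
    [[0, 0, 12], [0, 0, 0]],
    [[0, 0, 7.5], [0, 0, 0]],
  ],
)

```text
t: 7.2
tool_pos: [0.5233, -0.194, 0.2843]
orientation: [-2.645, -1.69, 0.003]
force: [-0.2, -1.0, -0.2]
opening: 0.0743
gripper_force: 0.0
```

Run:
```python
from h import *
delta([.5242,-.1935,.1193],np.radians(-24.8))
```

```text
t 7.2 q [-0.447  0.11   1.736 -0.     1.3   -0.013] F [-0.2 -1.  -0.2] open 0.0743 gf 0.0 tcp [ 0.5233 -0.194   0.2843]
shift mm [ 0.8  0.6 -2. ] turn [-0.0034  0.0002 -0.0009]
```

Call:
apply_moves(
  series=[
    [[0.8, 0.6, -1.5], [0, 0, 0]],
    [[0, 0, 0], [0, 0, 0]],
    [[0, 0, 0], [0, 0, 0]],
    [[0, 0, 0], [0, 0, 0]],
    [[0, 0, 0], [0, 0, 0]],
    [[0, 0, 0], [0, 0, 0]],
    [[0, 0, 0], [0, 0, 0]],
    [[0, 0, 0], [0, 0, 0]],
    [[0, 0, 0], [0, 0, 0]],
    [[0, 0, 0], [0, 0, 0]],
  ],
  claw=0,
  newtons=40,
)

```text
t: 8.03
tool_pos: [0.5256, -0.1933, 0.2892]
orientation: [2.646, 1.692, 0.001]
force: [1.4, -0.8, 3.9]
opening: 0.0437
gripper_force: 40.0
```

Run:
```python
from h import *
delta([.5242,-.1935,.1193],np.radians(-24.8))
```

```text
t 8.0333 q [-0.444  0.107  1.729 -0.     1.304 -0.011] F [ 1.4 -0.8  3.9] open 0.0437 gf 40.0009149312973 tcp [ 0.5256 -0.1933  0.2892]
shift mm [-0.8 -1.2  2.9] turn [ 0.0015  0.     -0.0002]
```

Call:
apply_moves(
  series=[
    [[0, 0, 1.5], [0, 0, 0]],
    [[0, 0, 1.5], [0, 0, 0]],
    [[0, 0, 1.5], [0, 0, 0]],
    [[0, 0, 1.5], [0, 0, 0]],
    [[0, 0, 1.5], [0, 0, 0]],
    [[0, 0, 1.5], [0, 0, 0]],
    [[0, 0, 0], [0, 0, 0]],
    [[0, 0, 0], [0, 0, 0]],
  ],
)

```text
t: 8.7
tool_pos: [0.5256, -0.1933, 0.2813]
orientation: [2.646, 1.692, 0.001]
force: [-3.7, 1.7, 14.7]
opening: 0.0432
gripper_force: 40.0
```

Call:
apply_moves(
  series=[
    [[0, 0, 1], [0, 0, 0]],
    [[0, 0, 1], [0, 0, 0]],
    [[0, 0, 0], [0, 0, 0]],
  ],
)

```text
t: 8.95
tool_pos: [0.5257, -0.1933, 0.2811]
orientation: [2.645, 1.692, 0.001]
force: [-10.6, 4.4, 29.4]
opening: 0.0438
gripper_force: 40.0
```

Run:
```python
from h import *
delta([.5242,-.1935,.1193],np.radians(-24.8))
print(robot.read_state()["wrist_torque"])
ps=[]
for n,(u,v) in(("scene",(345,205)),):
    p,d,c=snap(n); ps.append(cv2.resize(p[v-40:v+40,u-50:u+50],(700,560),interpolation=cv2.INTER_CUBIC))
cv2.imwrite("pics/s3.png",ps[0])
```

```text
t 8.95 q [-0.444  0.116  1.735 -0.     1.289 -0.011] F [-10.6   4.4  29.4] open 0.0438 gf 40.00833570957184 tcp [ 0.5257 -0.1933  0.2811]
shift mm [-0.8 -1.3 -5.2] turn [ 0.0017  0.0002 -0.    ]
[ 8.02917734e-01  2.07578880e+00 -3.65117304e-04]
```

View pics/s3.png

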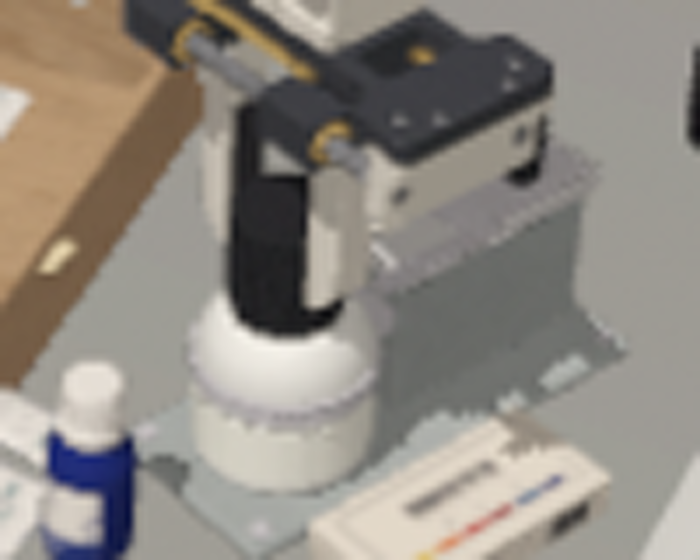

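The crop shows the cap down on the bottle's shoulder between the fingers at (280,260). Travel was 8.1 mm and it is now stiff at 29 N, so it is fully pressed. I'll ease the side load, then twist.

Call:
apply_moves(
  series=[
    [[0, -0.8, -0.4], [0, 0, 0]],
    [[0, -0.7, -0.4], [0, 0, 0]],
    [[0, 0, 0], [0, 0, 0]],
    [[0, 0, 0], [0, 0, -0.05]],
    [[0, 0, 0], [0, 0, -0.08]],
    [[0, 0, 0], [0, 0, -0.08]],
    [[0, 0, 0], [0, 0, -0.08]],
    [[0, 0, 0], [0, 0, -0.08]],
    [[0, 0, 0], [0, 0, 0]],
  ],
)

```text
t: 9.75
tool_pos: [0.525, -0.1927, 0.2812]
orientation: [2.282, 2.154, 0.003]
force: [-1.7, 2.0, 18.6]
opening: 0.0433
gripper_force: 40.0
```

Run:
```python
from h import *
delta([.5242,-.1935,.1193],np.radians(-24.8))
print(robot.read_state()["wrist_torque"])
```

```text
t 9.75 q [-0.444  0.112  1.739  0.     1.286 -0.386] F [-1.7  2.  18.6] open 0.0433 gf 40.00417113304138 tcp [ 0.525  -0.1927  0.2812]
shift mm [-0.8 -0.7 -5.1] turn [0.0041 0.0004 0.3751]
[0.28055436 0.405955   0.10947075]
```

Call:
apply_moves(
  series=[
    [[0, 0, 0], [0, 0, -0.08]],
    [[0, 0, 0], [0, 0, -0.11]],
    [[0, 0, 0], [0, 0, -0.11]],
    [[0, 0, 0], [0, 0, -0.11]],
    [[0, 0, 0], [0, 0, -0.11]],
    [[0, 0, 0], [0, 0, -0.11]],
    [[0, 0, 0], [0, 0, -0.11]],
    [[0, 0, 0], [0, 0, -0.11]],
    [[0, 0, 0], [0, 0, -0.11]],
    [[0, 0, 0], [0, 0, -0.11]],
    [[0, 0, 0], [0, 0, -0.08]],
    [[0, 0, 0], [0, 0, -0.05]],
  ],
)

```text
t: 10.75
tool_pos: [0.5244, -0.1925, 0.2812]
orientation: [0.669, 3.068, -0.0]
force: [-7.4, 5.3, 23.4]
opening: 0.043
gripper_force: 40.0
```

Run:
```python
from h import *
delta([.5242,-.1935,.1193],np.radians(-24.8))
print(robot.read_state()["wrist_torque"])
p,d,c=snap("wrist"); cv2.imwrite("pics/w4.png",p)
```

```text
t 10.75 q [-0.444  0.112  1.739  0.     1.288 -1.585] F [-7.4  5.3 23.4] open 0.043 gf 40.005905628204346 tcp [ 0.5244 -0.1925  0.2812]
shift mm [-0.2 -1.  -5.1] turn [1.8000e-03 1.2000e-03 1.5742e+00]
[ 0.74659959  1.16935754 -0.36247883]
```

View pics/w4.png

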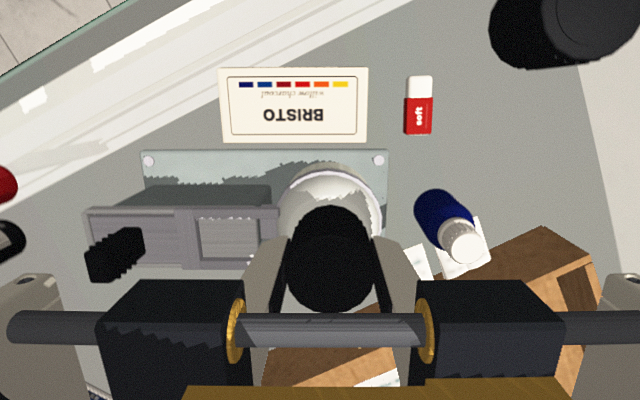

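The gripper has turned 90° with the cap still down, and the other things are untouched. The lock grip is at (115,254) and the cap at (330,260). I'll lift gently first to check it is free.

Call:
apply_moves(
  series=[
    [[0, 0, -2], [0, 0, 0]],
    [[0, 0, -3], [0, 0, 0]],
    [[0, 0, -3], [0, 0, 0]],
    [[0, 0, -3], [0, 0, 0]],
    [[0, 0, -3], [0, 0, 0]],
    [[0, 0, -3], [0, 0, 0]],
    [[0, 0, 0], [0, 0, 0]],
  ],
)

```text
t: 11.38
tool_pos: [0.5236, -0.1924, 0.2951]
orientation: [-0.676, -3.067, -0.0]
force: [0.7, 0.2, -0.1]
opening: 0.0432
gripper_force: 40.0
```

Call:
apply_moves(
  series=[
    [[0, 0, -5], [0, 0, 0]],
    [[0, 0, -8], [0, 0, 0]],
    [[0, 0, -12], [0, 0, 0]],
    [[0, 0, -15], [0, 0, 0]],
    [[0, 0, -18], [0, 0, 0]],
    [[0, 0, -18], [0, 0, 0]],
    [[0, 0, -14], [0, 0, 0]],
    [[0, 0, -10], [0, 0, 0]],
    [[0, 0, -6], [0, 0, 0]],
    [[0, 0, -3], [0, 0, 0]],
    [[0, 0, 0], [0, 0, 0]],
    [[0, 0, 0], [0, 0, 0]],
  ],
)

```text
t: 12.38
tool_pos: [0.5238, -0.1924, 0.4037]
orientation: [-0.676, -3.067, -0.0]
force: [-0.8, -0.6, 0.3]
opening: 0.0432
gripper_force: 40.0
```

Run:
```python
from h import *
delta([.5242,-.1935,.237],np.radians(65.2))
p,d,c=snap("scene"); u,v=345,190
vv,uu=np.mgrid[100:260,280:400]; uv=np.c_[uu.ravel(),vv.ravel()]; dd=d[uv[:,1],uv[:,0]]; P=atdepth(c,uv,dd); g=p[uv[:,1],uv[:,0]].max(1)
r=np.hypot(*(P[:,:2]-[.5242,-.1935]).T)
m=(dd>0)&(r<.03)&(P[:,2]>.15)&(g<70); print("cap z range",np.percentile(P[m,2],[1,99]),P[m].mean(0))
m=(dd>0)&(r<.03)&(P[:,2]<.15); print("seal/neck top",P[m,2].max())
r=P-[.4760,-.2978,.114]; m=(dd>0)&(np.abs(r[:,2])<.008)&(np.hypot(r[:,0],r[:,1])<.05); print("lock",P[m].mean(0),m.sum())
cv2.imwrite("pics/s5.png",cv2.resize(p[130:260,270:430],(800,600)[:1]+(600,),interpolation=cv2.INTER_CUBIC))
```

```text
t 12.3833 q [-0.444  0.018  1.608 -0.     1.517 -1.581] F [-0.8 -0.6  0.3] open 0.0432 gf 39.99993681907654 tcp [ 0.5238 -0.1924  0.4037]
shift mm [-0.8 -0.8 -0.3] turn [-0.     -0.0011 -0.001 ]
cap z range [0.19940942 0.374333  ] [ 0.51868947 -0.18513211  0.26840714]
seal/neck top 0.11161549102705826
lock [ 0.47610499 -0.29298983  0.1126696 ] 35
```

View pics/s5.png

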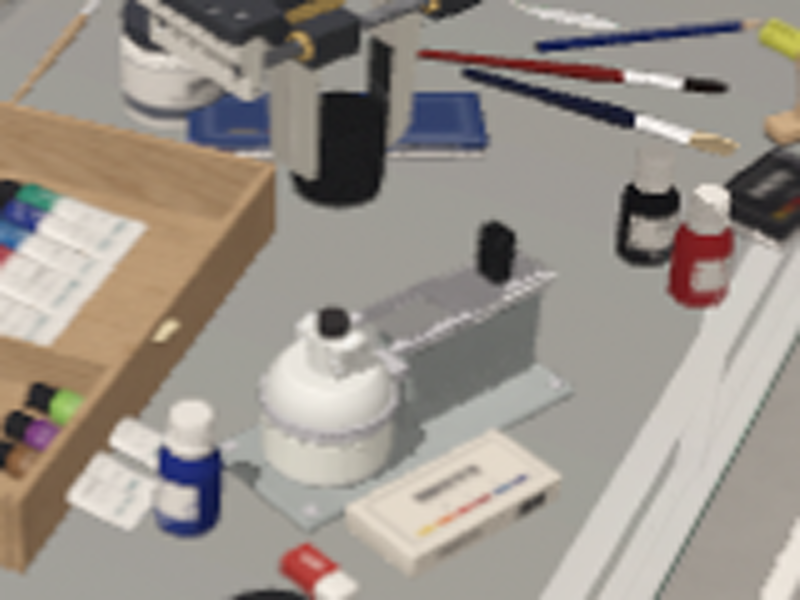

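The cap hangs in the gripper at (340,150), upright, its underside at z≈0.199. That is about 10 cm over the open neck and its free black seal at (333,322). The lock grip is out at (495,250). Handing in.

```bash
python3 -c "
from plant import robot
print(robot.close_job())"
```

```text
the job is handed in; nothing more can be done
None
```

The bottle is open and the job is handed in: the lock is out at its end stop, and the cap was pressed, twisted about 90° anticlockwise and lifted off, and is held upright about 10 cm above the neck; it took 12.4 s, and I saw none of the other things move.

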